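# Close up a beacon bracket and snap its weather cap on

### The arm

A 6-joint arm with a two-finger parallel gripper is mounted at the origin on the work surface. World frame = base frame: x ahead of the robot, y to its left, z up, the work surface at z = 0. Lengths are in mm, angles in rad, forces in N, time in s.
With the tool pointing down it reaches from about 325 to 900 mm from the base axis. Payload 3.5 kg.
Tool frame: the origin (TCP) lies between the finger pads; the fingertips stand 17 mm ahead of it and the grasp point (between the pads) lies 2 mm behind it; z points along the fingers, y is the line along which they close (so a half turn about z gives the same grasp; the last joint's range is limited). The gripper opens to 85 mm and grips with 20 to 120 N. Pads are 22 mm wide; open, the fingers measure 114 mm over their backs; the gripper's body (76 mm by 85 mm) begins 54 mm behind the grasp point. The pads swing forward as they close: fully open they stand 13 mm farther back than shut.
Start: joints at [1.102, 0.276, -0.026, 1.268, 0, 1.467], TCP at [223.566, 583.644, 248.313] pointing down, gripper open.
Joint ranges: [-3.12, 3.12], [-0.85, 1.88], [-1.08, 1.24], [-1.95, 2.15], [-1.57, 1.53], [-3.14, 3.14]. Speed limits (rad/s): [2.57, 2.57, 3.14, 3.14, 3.14, 3.14].

### API

Orientations are given as a 3x3 rotation matrix whose columns are the frame's x, y, z axes.
In Python, from plant import arm, grab_frame gives the robot as it stands.
- The arm moves only by the shell command python3 -m pendant 'ROWS'. ROWS is JSON, a list of rows, each a list of 7 numbers: the closure, from 0 (fully open) to 1 (shut), then the shift along the tool's x, y, z in m, then the turn, a rotation vector about the tool's x, y, z in rad. In form: [[hand, dx, dy, dz, rx, ry, rz], ...]. A call has exactly 5 rows; each row is the pose to reach, as a shift and turn from the pose commanded when the call began, along the tool's axes at that moment; what a row does not reach only later rows make up. A row lasts 1/12 s, in which the tool goes at most 41.7 mm and 7.16 degrees, less where a joint would pass 70% of its speed; a pose out of reach is approached as far as the arm can. A call with a gripper value outside its range is refused whole. The fingers move at their own pace and stop on an object; the grip force is fixed at half the most. Time passes only in rows, so rows that repeat a pose let the fingers close, or fill a call up. It gives the time, the measured TCP pose, the force, the opening and the grip force at its end, in the units of the state.
- arm.read_state(): the state, without advancing time (a new reading comes with each control period).
- grab_frame(name): name is "scene" or "top" or "wrist"; returns a dict with "color" (480x640x3 uint8, red, green, blue), "range_z" (480x640 float32, mm along the optical axis (not along the pixel's ray), 0 where there is no reading), "mtx" (3x3 intrinsics, pixels), "rvec" (rotation vector, rad) and "tvec" (3), from world to camera coordinates, as OpenCV has them; the wrist camera has in their place "tool_from_camera" (4x4, takes a point from camera to tool coordinates, whose origin is the TCP and whose axes are the flange's). Camera axes: x right, y down, z forward; pixel columns grow to the right and rows downward; lengths in mm; the calibration is good to about 2 mm. A picture is of the moment at which its call begins: read the wrist's pose just before it.
- arm.finish_job(): hands the job in; it is judged then, once.
The state is a dict: "clock": time; "joint_pos": joint angles; "joint_velocities": joint speeds; "joint_efforts": joint torques, N m; "tcp_pos": TCP position; "eef_rot": TCP orientation; "contact_force": force on the tool from outside, world axes, zero at the start; "torque": the same for the moment, N m; "opening": finger opening in mm; "gripper_force": force on a finger pad.
Only numpy, scipy, OpenCV 4.12 (cv2) and the standard library are available. Lean on these libraries where they do the work, as an engineer would, in place of code of your own. Each camera call takes 0.05 s, during which the arm holds its last target. There are 200 camera calls.

### The job

Make the beacon bracket ready for storage: first swing its clamp lever fully down, shut, then take the small black weather cap (the narrower and taller of the two caps) and press it, mouth down, onto the bracket's upright spigot until it clicks over the snap balls. Do not stop at the click: press on so that the sprung sealing collar below the cap is squeezed well down, and finish while still holding the cap pressed down like that. Leave the other things on the bench where they stand.

Things in the scene. Friction and masses are not known exactly. Their poses are not given: they have to be found in the camera images.
- bracket: The beacon bracket, a dark steel block fixed to the bench, 200 x 64 mm, 30 mm high. Its origin lies on the bench right under the spigot's axis; z is up, x points along the block from the spigot to the lever's end (block from x = -40 to +160 mm). A round black sealing collar, 38 mm diameter, sits around the spigot; its top is 46 mm above the bench when not pressed.
- spigot_tip (a point): Top centre of the spigot, 76 mm high: an upright steel stud, 20 mm diameter, ending in a cone 10 mm high, 12 mm across at its top. Four sprung snap balls stick 2.5 mm out of its sides 55 mm above the bench; the cap's rib passes over them at a push of about 7 to 12 N, starting 13 mm above home; then the push drops and the balls draw the cap home onto the collar.
- collar (a joint): How far (m) the sealing collar is pressed down: 0 free, 0.006 at its stop. Its spring takes about 2 N per mm, so about 9 N at 4 mm and 13 N at the stop. The cap's foot reaches it only when the cap has clicked on.
- lever (a joint): Angle (rad) of the clamp lever: 0 is shut (it lies level along the bracket's x axis), it grows as the lever swings up, at most 1.3. A stiff hinge: it stays where it is left and is pushed down with about 1 N at its end.
- lever_hinge (a point): A point on the lever's hinge axis, mid-width: 60 mm from the spigot's axis along the bracket's x, 40 mm above the bench. The axis runs along the bracket's y.
- lever_tip (a point): The middle of the widened end of the lever, on its upper face, 76 mm from the hinge. The lever is a flat steel bar 8 mm thick, 16 mm wide (22 mm at its end), 86 mm long from the hinge. Shut, this point is 44 mm above the bench.
- cap_center (a point): Centre, half-way up, of the small weather cap: a black plastic cup, 40 mm diameter, 46 mm high, standing mouth down, about 50 g; z is up. A rib of 22 mm clear diameter, 4 mm high, runs round inside the mouth; above it the bore is 28 mm wide, 40 mm deep from the mouth. Clicked on and resting on the free collar, this point is 69 mm above the bench, on the spigot's axis.
- big_cap_center (a point): The centre, half-way up, of the other cap, not for this spigot: black plastic, 62 mm diameter, 34 mm high. Leave it.
- beacon: A warning beacon, 96 mm diameter, 127 mm high, black foot with an orange dome; origin under its centre. Leave it.
- spray_can: A spray can, 64 mm diameter, 180 mm high; origin under its centre. Leave it.
- tub: A white tub, 110 mm diameter, 75 mm high; origin under its centre. Leave it.
Not all that is in view belongs to the job. Leave any purple or yellow look-alike of the part that bears cap_center alone.

How it is judged (in metres and radians):
On the way, in this order (a step that is already met when the one before it is completed fails the run):
1. the clamp lever is shut (value of joint lever below 0.08 rad), for 0.2 s.
2. the cap has clicked onto the spigot (z of cap_center in the frame of bracket below 0.0703 m and horizontal distance between cap_center and spigot_tip below 0.004 m and angle between cap_center's own z axis and vertical below 0.15 rad), for 0.2 s.
At the end, for the whole second after the job is handed in: The lever is within 0.08 rad of shut; the small cap is clicked on, upright (within 0.15 rad) and within 4 mm of the spigot's axis; the fingers still hold it (over 3 N of contact) and keep the sealing collar pressed down by more than 2 mm (value of joint lever below 0.08 rad and z of cap_center in the frame of bracket below 0.0685 m and horizontal distance between cap_center and spigot_tip below 0.004 m and angle between cap_center's own z axis and vertical below 0.15 rad and value of joint collar above 0.002 m and contact force between the fingers and cap above 3 N); the arm keeps its last pose, push and grip.
It fails at once if another thing on the bench was moved more than 30 mm (distance of any of big_cap_center, beacon, spray_can, tub from where it was at the start of the episode above 0.03 m).
It also fails if it takes over 58 s, if anything falls off the work surface, if the arm or the gripper's body presses on something with over 40 N, if the wrist force passes 120 N, or if a joint passes its speed limit or range.

## Working session

There is one attempt and no reset: what is moved stays moved. The work goes in short steps, Python scripts to look and compute and a shell command to move; the robot and the scene stay as the last step left them, time stands still between calls to the robot, and variables do not carry over. Pictures are saved under pics/ and viewed, at most 10 in all, crops included, and the job is handed in when it is done.

```bash
ls; mkdir -p pics
cat > h.py <<'E'
import numpy as np, cv2
from plant import arm, grab_frame
def pts(f):
    """world xyz (mm) per pixel for a fixed camera frame, nan where no reading"""
    z=f["range_z"].astype(float); K=np.array(f["mtx"]); h,w=z.shape
    u,v=np.meshgrid(np.arange(w),np.arange(h))
    c=np.dstack([(u-K[0,2])/K[0,0]*z,(v-K[1,2])/K[1,1]*z,z])
    if "rvec" in f and f["rvec"] is not None:
        R=cv2.Rodrigues(np.array(f["rvec"],float))[0]; P=(c-np.array(f["tvec"]).ravel())@R
    else:
        s=f["state"]; T=np.array(f["tool_from_camera"]); P=(c@T[:3,:3].T+T[:3,3])@np.array(s["eef_rot"]).T+np.array(s["tcp_pos"])
    P[z==0]=np.nan; return P
def grab(n):
    s=arm.read_state(); f=dict(grab_frame(n)); f["state"]=s; return f
def save(f,p,crop=None,k=1):
    im=cv2.cvtColor(f["color"],cv2.COLOR_RGB2BGR)
    if crop: x0,y0,x1,y1=crop; im=im[y0:y1,x0:x1]
    cv2.imwrite(p,cv2.resize(im,None,fx=k,fy=k,interpolation=cv2.INTER_CUBIC))
E
python3 - <<'E'
from h import *
import pickle
for n in("top","scene"):
    f=grab(n); save(f,f"pics/{n}1.png"); pickle.dump(f,open(n+"1.pkl","wb"))
    print(n,-cv2.Rodrigues(np.array(f["rvec"],float))[0].T@np.array(f["tvec"]).ravel())
print(arm.read_state())
E
```

```text
pics
top [ 515.79971659   29.73572829 1120.57487222]
scene [1048.05945822 -884.74841397 1032.77747406]
{'clock': 0.1, 'joint_pos': array([ 1.10162602e+00,  2.77084409e-01, -2.77176333e-02,  1.26798265e+00,
       -2.59701817e-05,  1.46736301e+00]), 'joint_velocities': array([ 9.39943806e-04, -9.54745207e-05,  2.00874800e-03, -3.09088385e-04,
       -4.51788273e-04, -1.15633868e-04]), 'joint_efforts': array([ 5.24301959e-04, -4.46709466e+01,  2.96128678e+01,  8.46155221e-03,
       -8.31264947e-05,  2.54464013e-06]), 'tcp_pos': array([223.26281773, 583.0650199 , 247.26670496]), 'eef_rot': array([[-9.33860370e-01,  3.57636745e-01, -8.75867840e-04],
       [ 3.57637772e-01,  9.33858681e-01, -1.78525144e-03],
       [ 1.79465272e-04, -1.98041900e-03, -9.99998023e-01]]), 'contact_force': array([0.41837907, 0.7806178 , 0.26251396]), 'torque': array([-0.0586883 ,  0.00360051, -0.03703126]), 'gripper_force': 0.0, 'opening': 85.59225782989573}
```

View pics/top1.png

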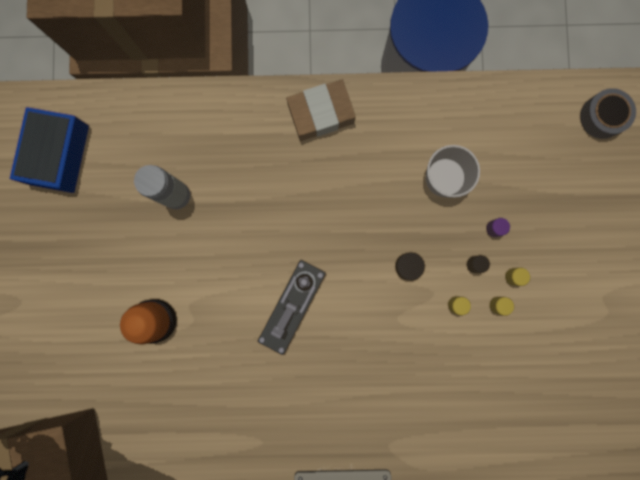

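View pics/scene1.png

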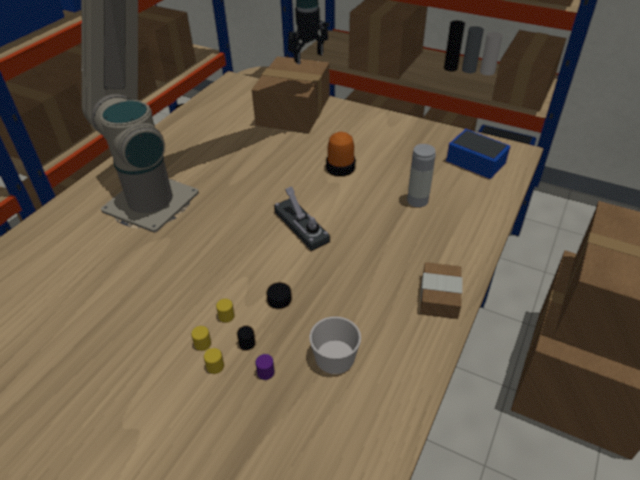

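In the top picture the small black cap candidate is at (479,264), the wide black one at (410,266), with yellow look-alikes at (460,306), (503,306), (520,277) and a purple one at (500,227). The bracket runs from its spigot at (304,282) down-left to the raised lever (285,320). The scene picture shows the lever up at (292,197) and the small black cap at (246,338).

Run:
```python
from h import *
import pickle
t=pickle.load(open("top1.pkl","rb")); s=pickle.load(open("scene1.pkl","rb"))
print(np.array(t["mtx"]))
for n,f in(("top",t),("scene",s)):
    P=pts(f); H=cv2.cvtColor(f["color"],cv2.COLOR_RGB2HSV); Z=P[...,2]
    m=((Z>15)&(Z<300)&(P[...,0]>250)&(P[...,0]<900)&(abs(P[...,1])<480)).astype(np.uint8)
    k,L,st,c=cv2.connectedComponentsWithStats(m)
    for i in range(1,k):
        if st[i,4]<60: continue
        q=P[L==i]; zt=np.percentile(q[:,2],95); top=q[q[:,2]>zt-6]
        print(n,c[i].round(),st[i,4],"ztop %.0f"%zt,"top c",((top.max(0)+top.min(0))/2).round(1)[:2],"size",np.ptp(top,axis=0).round()[:2],"col",np.median(f["color"][L==i],axis=0))
P=pts(t)
# bracket: block top
q=P[250:365,245:340].reshape(-1,3); b=q[(q[:,2]>22)&(q[:,2]<35)]
r=cv2.minAreaRect(b[:,:2].astype(np.float32)); print("block",r,cv2.boxPoints(r).round(1))
print("lever/spigot pts"); h=q[q[:,2]>45]; print(len(h)); print(h[np.argsort(h[:,2])][::8].round())
# composite crops
a=cv2.resize(t["color"][205:325,390:540],None,fx=4,fy=4,interpolation=cv2.INTER_CUBIC)
cv2.imwrite("pics/crop1.png",a[:,:,::-1])
```

```text
[[507.79667243   0.         320.38509154]
 [  0.         507.79667243 238.79803347]
 [  0.           0.           1.        ]]
top [320. 115.] 2062 ztop 54 top c [860.   26.6] size [ 80. 146.] col [116.  93.  68.]
top [456. 168.] 1218 ztop 77 top c [ 730.8 -245.9] size [109. 109.] col [91. 87. 81.]
top [161. 186.] 1631 ztop 182 top c [703.3 352.2] size [57. 58.] col [94. 90. 81.]
top [499. 227.] 344 ztop 49 top c [ 615.1 -349.3] size [39. 37.] col [86. 53. 99.]
top [410. 266.] 672 ztop 38 top c [ 535.5 -157.8] size [58. 58.] col [51. 45. 39.]
top [479. 263.] 335 ztop 49 top c [ 536.4 -303.5] size [36. 36.] col [48. 42. 35.]
top [291. 307.] 2804 ztop 83 top c [453.6  99.8] size [116.  70.] col [72. 70. 66.]
top [518. 276.] 361 ztop 49 top c [ 508.4 -386.8] size [38. 36.] col [149. 131.  59.]
top [460. 305.] 334 ztop 50 top c [ 449.2 -259.1] size [36. 38.] col [153. 135.  61.]
top [502. 305.] 355 ztop 49 top c [ 447.4 -349.6] size [36. 37.] col [150. 132.  60.]
top [148. 322.] 2014 ztop 126 top c [429.9 397. ] size [52. 55.] col [112.  65.  31.]
scene [341. 153.] 1060 ztop 125 top c [4
[... 1660 characters left out ...]
442. 106.  62.]
 [440. 101.  63.]
 [499.  63.  64.]
 [497.  73.  66.]
 [508.  79.  66.]
 [440. 105.  67.]
 [443. 111.  68.]
 [507.  61.  69.]
 [501.  65.  70.]
 [513.  67.  72.]
 [506.  77.  73.]
 [433. 117.  73.]
 [431. 113.  74.]
 [501.  69.  75.]
 [505.  75.  76.]
 [431. 117.  76.]
 [509.  69.  77.]
 [429. 119.  77.]
 [509.  67.  79.]
 [503.  65.  81.]
 [430. 121.  82.]
 [426. 119.  83.]
 [420. 119.  85.]
 [422. 120.  86.]
 [424. 120.  88.]
 [410. 112.  90.]
 [417. 120.  92.]
 [415. 128.  93.]
 [407. 114.  94.]
 [409. 124.  97.]
 [407. 112.  98.]
 [409. 122.  98.]
 [406. 121. 100.]
 [406. 115. 101.]
 [404. 131. 101.]
 [404. 115. 102.]
 [404. 127. 103.]
 [408. 133. 105.]
 [408. 135. 106.]]
```

View pics/crop1.png

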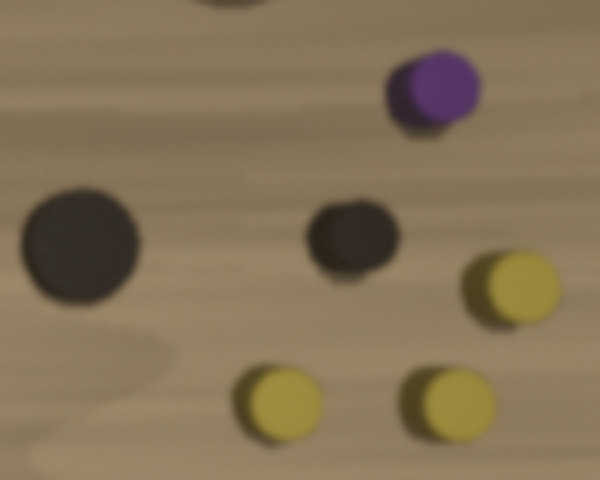

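The crop confirms it: the black narrow cap at top-image (479,264), 40 mm wide and 46 mm high, is the one wanted. The one at (410,266) is about 60 mm wide and 35 mm high, and the other small caps are yellow or purple. It stands at (537,-303). The block fits 64 x 200 mm, which puts the spigot at (506,70) and the hinge at (454,99); the lever is at about 0.86 rad. I'll go over the lever, 38 mm out from the hinge.

```bash
python3 -m pendant '[[1,-0.023,-0.024,0,0,0,0],[1,-0.047,-0.049,0,0,0,0],[1,-0.070,-0.073,0,0,0,0],[1,-0.094,-0.098,0,0,0,0],[1,-0.117,-0.122,0,0,0,0]]'
python3 -m pendant '[[1,-0.023,-0.024,0,0,0,0],[1,-0.047,-0.049,0,0,0,0],[1,-0.070,-0.073,0,0,0,0],[1,-0.094,-0.098,0,0,0,0],[1,-0.117,-0.122,0,0,0,0]]'
python3 -m pendant '[[1,-0.023,-0.024,0,0,0,0],[1,-0.047,-0.049,0,0,0,0],[1,-0.070,-0.073,0,0,0,0],[1,-0.094,-0.098,0,0,0,0],[1,-0.117,-0.122,0,0,0,0]]'
python3 -c "
from h import *; s=arm.read_state(); print(s['joint_pos'],s['eef_rot'])"
```

```text
clock: 0.52
tcp_pos: [289.1, 426.1, 247.7]
eef_rot: [[-0.934, 0.357, -0.001], [0.357, 0.934, -0.001], [0.0, -0.001, -1.0]]
contact_force: [0.8, 0.3, 0.0]
opening: 25.6
gripper_force: 0.0
clock: 0.93
tcp_pos: [354.7, 270.3, 248.0]
eef_rot: [[-0.934, 0.357, -0.0], [0.357, 0.934, -0.0], [0.0, -0.001, -1.0]]
contact_force: [0.8, -0.2, -1.1]
opening: 0.0
gripper_force: 0.0
clock: 1.35
tcp_pos: [420.4, 114.6, 248.0]
eef_rot: [[-0.934, 0.358, -0.0], [0.358, 0.934, -0.0], [0.0, -0.0, -1.0]]
contact_force: [0.4, 1.0, 0.1]
opening: -0.2
gripper_force: 0.0
[ 1.17491553e-01 -6.38081551e-02 -4.09171740e-01  1.22573858e+00
 -5.45308190e-05  4.83397831e-01] [[-9.33799849e-01  3.57795687e-01 -2.97332999e-04]
 [ 3.57795726e-01  9.33799877e-01 -9.00051301e-05]
 [ 2.45446070e-04 -1.90431253e-04 -9.99999952e-01]]
```

```bash
python3 -m pendant '[[1,0,0.002,0.02,0,0,0],[1,0,0.002,0.045,0,0,0],[1,0,0.002,0.07,0,0,0],[1,0,0.002,0.09,0,0,0],[1,0,0.002,0.105,0,0,0]]'
python3 -m pendant '[[1,0,0,0.01,0,0,0],[1,0,0,0.02,0,0,0],[1,0,0,0.03,0,0,0],[1,0,0,0.04,0,0,0],[1,0,0,0.05,0,0,0]]'
python3 -m pendant '[[1,0,0,0.007,0,0,0],[1,0,0,0.014,0,0,0],[1,0,0,0.021,0,0,0],[1,0,0,0.028,0,0,0],[1,0,0,0.030,0,0,0]]'
```

```text
clock: 1.77
tcp_pos: [419.5, 117.7, 141.0]
eef_rot: [[-0.934, 0.358, -0.003], [0.358, 0.934, -0.0], [0.003, -0.002, -1.0]]
contact_force: [0.4, -1.0, -1.1]
opening: 0.3
gripper_force: 0.0
clock: 2.18
tcp_pos: [422.1, 118.4, 93.2]
eef_rot: [[-0.934, 0.358, 0.002], [0.358, 0.934, 0.0], [-0.002, 0.001, -1.0]]
contact_force: [0.3, 0.2, 1.2]
opening: 0.2
gripper_force: 0.8
clock: 2.6
tcp_pos: [420.6, 118.2, 62.2]
eef_rot: [[-0.934, 0.358, -0.001], [0.358, 0.934, 0.0], [0.001, -0.0, -1.0]]
contact_force: [-0.9, 0.5, 1.5]
opening: 0.3
gripper_force: 0.6
```

```bash
python3 -m pendant '[[1,0,0,0.001,0,0,0],[1,0,0,0.002,0,0,0],[1,0,0,0.003,0,0,0],[1,0,0,0.003,0,0,0],[1,0,0,0.003,0,0,0]]'
```

```text
clock: 3.02
tcp_pos: [420.8, 118.1, 61.0]
eef_rot: [[-0.934, 0.358, -0.001], [0.358, 0.934, -0.0], [0.0, -0.0, -1.0]]
contact_force: [-2.7, -0.4, 6.8]
opening: -0.1
gripper_force: 3.1
```

```bash
python3 -m pendant '[[1,0,0,-0.02,0,0,0],[1,0,0,-0.055,0,0,0],[1,0,0,-0.09,0,0,0],[1,0,0,-0.12,0,0,0],[1,0,0,-0.14,0,0,0]]'
python3 -m pendant '[[0,-0.017,-0.023,0,0,0,-0.1],[0,-0.034,-0.047,0,0,0,-0.2],[0,-0.051,-0.07,0,0,0,-0.3],[0,-0.069,-0.094,0,0,0,-0.4],[0,-0.0863,-0.1173,0,0,0,-0.5]]'
python3 - <<'E'
from h import *
f=grab("scene"); save(f,"pics/scene2.png",(220,170,380,290),4)
s=arm.read_state(); R=np.array(s['eef_rot']); print(s['tcp_pos'],R.T@(np.array([537,-303,200])-s['tcp_pos']),np.arctan2(R[1,1],R[0,1]))
E
```

```text
clock: 3.43
tcp_pos: [422.8, 118.2, 203.9]
eef_rot: [[-0.934, 0.358, 0.005], [0.358, 0.934, 0.0], [-0.005, 0.002, -1.0]]
contact_force: [0.1, -0.7, 1.0]
opening: 0.1
gripper_force: 0.0
clock: 3.85
tcp_pos: [460.2, -23.8, 200.7]
eef_rot: [[-0.99, -0.139, 0.001], [-0.139, 0.99, -0.001], [-0.001, -0.001, -1.0]]
contact_force: [-0.0, 0.8, -0.9]
opening: 60.6
gripper_force: 0.0
[462.45144976 -27.94181633 201.00399957] [ -35.48260672 -282.75279402    2.70940143] 1.710606817099773
```

View pics/scene2.png

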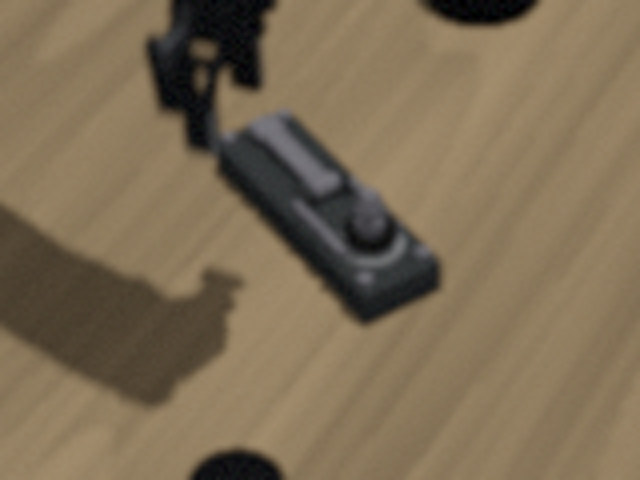

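The lever now lies flat along the block, crop (290,150), so it is shut. On to the cap.

```bash
python3 -m pendant '[[0,-0.004,-0.03,0,0,0,0],[0,-0.008,-0.06,0,0,0,0],[0,-0.012,-0.09,0,0,0,0],[0,-0.015,-0.12,0,0,0,0],[0,-0.018,-0.141,0,0,0,0]]'
python3 -m pendant '[[0,-0.004,-0.03,0,0,0,-0.05],[0,-0.008,-0.06,0,0,0,-0.1],[0,-0.012,-0.09,0,0,0,-0.17],[0,-0.015,-0.12,0,0,0,-0.17],[0,-0.0175,-0.1415,0,0,0,-0.17]]'
python3 - <<'E'
from h import *
f=grab("wrist"); save(f,"pics/w1.png"); P=pts(f)
m=((P[...,2]>30)&(P[...,2]<60)).astype(np.uint8); k,L,st,c=cv2.connectedComponentsWithStats(m)
for i in range(1,k):
    if st[i,4]>200:
        q=P[L==i]; zt=np.percentile(q[:,2],90); t=q[q[:,2]>zt-5]; print(c[i].round(),st[i,4],zt.round(1),((t.max(0)+t.min(0))/2).round(1),np.ptp(t,axis=0).round(),np.median(f["color"][L==i],axis=0))
s=f['state']; R=np.array(s['eef_rot']); print(s['tcp_pos'],R.T@(np.array([537,-303,22])-s['tcp_pos']),np.arctan2(R[1,1],R[0,1]))
E
```

```text
clock: 4.32
tcp_pos: [497.1, -162.1, 200.6]
eef_rot: [[-0.991, -0.132, 0.001], [-0.132, 0.991, -0.002], [-0.001, -0.002, -1.0]]
contact_force: [0.6, 0.3, 0.1]
opening: 85.3
gripper_force: 0.0
clock: 4.73
tcp_pos: [533.4, -300.1, 200.4]
eef_rot: [[-0.955, -0.298, 0.001], [-0.298, 0.955, -0.002], [-0.0, -0.002, -1.0]]
contact_force: [1.3, -0.0, 0.1]
opening: 85.4
gripper_force: 0.0
[284.  68.] 3462 46.6 [ 445.4 -347.3   45. ] [39. 39.  7.] [151. 135.  59.]
[419. 117.] 3299 46.7 [ 447.8 -256.8   45.1] [39. 39.  7.] [217. 198. 100.]
[204. 146.] 3152 46.5 [ 506.3 -383.8   44.6] [39. 39.  6.] [219. 201.  97.]
[313. 223.] 2715 46.5 [ 534.9 -300.9   44.7] [39. 39.  7.] [71. 66. 61.]
[505. 277.] 5232 34.6 [ 533.5 -155.9   33.1] [61. 61.  6.] [55. 50. 48.]
[220. 305.] 2552 46.3 [ 613.1 -347.1   44.6] [39. 39.  7.] [135.  81. 163.]
[311. 422.] 1398 55.5 [ 683.2 -255.1   55.3] [13. 42.  9.] [116. 114. 110.]
[ 533.3620711  -300.10346051  200.36621679] [ -2.57227287  -3.53453501 178.37326659] 1.8732484936620342
```

View pics/w1.png

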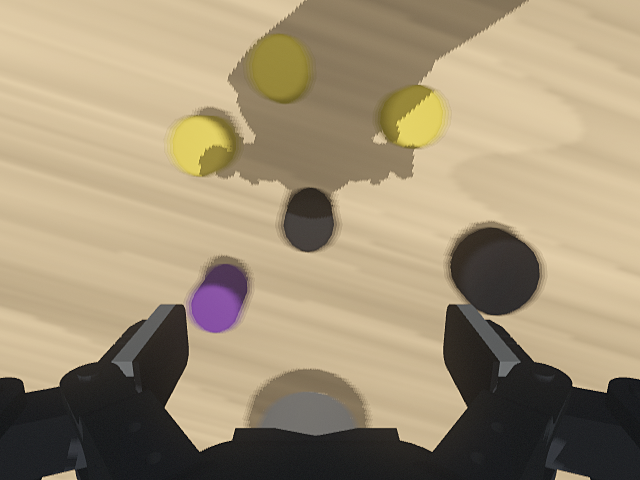

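The wrist view shows the small black cap at (309,220) between the open fingers with the look-alikes clear. It measures (535,-301), top at 46 mm, 39 mm wide. I'll go down and grasp it.

```bash
python3 -m pendant '[[0,-0.001,-0.002,0.025,0,0,0],[0,-0.0015,-0.002,0.055,0,0,0],[0,-0.0015,-0.002,0.085,0,0,0],[0,-0.0015,-0.002,0.105,0,0,0],[0,-0.0015,-0.002,0.12,0,0,0]]'
python3 -m pendant '[[0,0,0,0.015,0,0,0],[0,0,0,0.03,0,0,0],[0,0,0,0.045,0,0,0],[0,0,0,0.054,0,0,0],[0,0,0,0.058,0,0,0]]'
python3 -m pendant '[[0.3,0,0,0,0,0,0],[0.5,0,0,0,0,0,0],[0.7,0,0,0,0,0,0],[1,0,0,0,0,0,0],[1,0,0,0,0,0,0]]'
```

```text
clock: 5.2
tcp_pos: [533.3, -297.7, 77.6]
eef_rot: [[-0.954, -0.299, -0.003], [-0.299, 0.954, 0.002], [0.002, 0.003, -1.0]]
contact_force: [-1.5, 0.3, 0.3]
opening: 85.5
gripper_force: 0.0
clock: 5.62
tcp_pos: [533.8, -298.0, 20.7]
eef_rot: [[-0.954, -0.299, -0.002], [-0.299, 0.954, 0.001], [0.002, 0.002, -1.0]]
contact_force: [0.1, 1.2, 0.1]
opening: 85.4
gripper_force: 0.0
clock: 6.03
tcp_pos: [536.0, -299.7, 23.9]
eef_rot: [[-0.954, -0.299, 0.003], [-0.299, 0.954, -0.002], [-0.002, -0.002, -1.0]]
contact_force: [-0.1, 0.1, 4.7]
opening: 38.9
gripper_force: 60.6
```

```bash
python3 -m pendant '[[1,0,0,-0.01,0,0,0],[1,0,0,-0.03,0,0,0],[1,0,0,-0.06,0,0,0],[1,0,0,-0.09,0,0,0],[1,0,0,-0.11,0,0,0]]'
python3 -m pendant '[[1,0,0,-0.015,0,0,0],[1,0,0,-0.03,0,0,0],[1,0,0,-0.03,0,0,0],[1,0,0,-0.03,0,0,0],[1,0,0,-0.03,0,0,0]]'
python3 - <<'E'
from h import *
f=grab("wrist"); save(f,"pics/w2.png"); P=pts(f)
s=f['state']; R=np.array(s['eef_rot']); print(s['tcp_pos'],R.round(4).tolist(),s['contact_force'],s['joint_pos'])
z=f["range_z"]; print(f["tool_from_camera"])
E
```

```text
clock: 6.45
tcp_pos: [535.7, -299.5, 135.9]
eef_rot: [[-0.954, -0.3, 0.003], [-0.3, 0.954, -0.002], [-0.002, -0.003, -1.0]]
contact_force: [0.5, -0.5, -0.9]
opening: 38.8
gripper_force: 60.3
clock: 6.87
tcp_pos: [534.2, -298.5, 161.7]
eef_rot: [[-0.954, -0.299, -0.001], [-0.299, 0.954, 0.001], [0.001, 0.001, -1.0]]
contact_force: [-0.2, -0.1, -1.0]
opening: 38.9
gripper_force: 60.3
[ 534.2048838  -298.5155706   161.67455513] [[-0.9541, -0.2995, -0.001], [-0.2995, 0.9541, 0.0007], [0.0007, 0.0009, -1.0]] [-0.16990125 -0.08280388 -1.04150424] [-6.15172689e-01  3.10769092e-01 -1.69331780e-01  1.09185976e+00
 -1.60857498e-06 -9.19330704e-01]
[[-5.06470334e-04 -9.64539057e-01 -2.63939674e-01  6.70723886e+01]
 [ 9.99999422e-01 -7.38718088e-04  7.80679926e-04  7.48808773e-01]
 [-9.47973291e-04 -2.63939126e-01  9.64538874e-01 -1.25332170e+02]
 [ 0.00000000e+00  0.00000000e+00  0.00000000e+00  1.00000000e+00]]
```

View pics/w2.png

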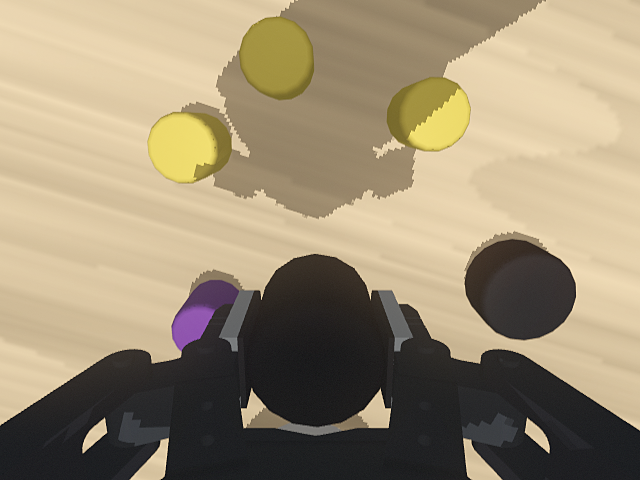

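The cap is held between the pads, its top face around (316,340). Next I'll measure it in the tool frame.

```bash
cat >> h.py <<'E'
def capintool(f):
    z=f["range_z"].astype(float); K=np.array(f["mtx"]); u,v=np.meshgrid(np.arange(640),np.arange(480))
    c=np.dstack([(u-K[0,2])/K[0,0]*z,(v-K[1,2])/K[1,1]*z,z]); T=np.array(f["tool_from_camera"])
    p=c@T[:3,:3].T+T[:3,3]
    m=(abs(p[...,0])<30)&(abs(p[...,1])<17)&(p[...,2]<40)&(p[...,2]>-40)&(z>0)
    q=p[m]; zt=np.percentile(q[:,2],10); t=q[abs(q[:,2]-zt)<4]
    return q,t
E
python3 - <<'E'
from h import *
f=grab("wrist"); q,t=capintool(f)
print(np.histogram(q[:,2],bins=12)); 
b=np.arange(-30,31,3)
print("zt",np.median(t[:,2]),"x",np.percentile(t[:,0],[0,1,50,99,100]),"plane",np.linalg.lstsq(np.c_[t[:,:2],np.ones(len(t))],t[:,2],rcond=None)[0])
# half width vs x: chord ends of the rim in x
for y in(-12,-6,0,6,12):
    r=t[abs(t[:,1]-y)<1]; print(y,r[:,0].min().round(1),r[:,0].max().round(1),((r[:,0].min()+r[:,0].max())/2).round(2))
s=arm.read_state(); R=np.array(s['eef_rot']); print(s['tcp_pos'],R.T@(np.array([506.2,69.9,160])-s['tcp_pos']))
E
```

```text
(array([12502,  1136,   608,   548,   490,   464,   401,   403,   351,
         331,   307,   182]), array([-23.95607585, -19.98818131, -16.02028677, -12.05239223,
        -8.08449769,  -4.11660315,  -0.14870861,   3.81918593,
         7.78708047,  11.75497501,  15.72286955,  19.69076409,
        23.65865863]))
zt -21.717517549875566 x [-17.66834964 -15.52497858   3.65947683  19.90519795  21.50389322] plane [ 2.15216202e-02 -4.79179409e-03 -2.16831227e+01]
-12 -12.7 16.3 1.83
-6 -16.5 19.9 1.69
0 -17.1 21.5 2.21
6 -16.3 20.7 2.2
12 -13.9 17.5 1.79
[ 533.79340768 -298.23900931  160.79159973] [-83.93642115 359.50088081   1.46521507]
```

```bash
python3 -m pendant '[[1,-0.013,0.032,0,0,0,0],[1,-0.027,0.065,0,0,0,0],[1,-0.040,0.098,0,0,0,0],[1,-0.054,0.13,0,0,0,0],[1,-0.067,0.163,0,0,0,0]]'
python3 -m pendant '[[1,-0.013,0.032,0,0,0,0.12],[1,-0.027,0.065,0,0,0,0.24],[1,-0.040,0.098,0,0,0,0.36],[1,-0.054,0.13,0,0,0,0.48],[1,-0.067,0.163,0,0,0,0.6]]'
python3 -m pendant '[[1,0,0,0,0,0,0],[1,0,0,0,0,0,0],[1,0,0,0,0,0,0],[1,0,0,0,0,0,0],[1,0,0,0,0,0,0]]'
python3 - <<'E'
from h import *
import pickle
f=grab("wrist"); save(f,"pics/w3.png"); pickle.dump(f,open("w3.pkl","wb")); P=pts(f); s=f['state']; R=np.array(s['eef_rot']); print(s['tcp_pos'],R.round(4).tolist())
near=np.hypot(P[...,0]-506,P[...,1]-70)<16
q=P[near&(P[...,2]>50)&(P[...,2]<90)]; print(len(q),np.percentile(q[:,2],[50,90,99]) if len(q) else '')
t=q[q[:,2]>np.percentile(q[:,2],97)-4]; print("tip",((t.max(0)+t.min(0))/2),np.ptp(t,axis=0),t.mean(0))
E
```

```text
clock: 7.38
tcp_pos: [549.1, -121.7, 161.0]
eef_rot: [[-0.954, -0.299, -0.002], [-0.299, 0.954, 0.001], [0.002, 0.001, -1.0]]
contact_force: [0.4, 0.4, -0.9]
opening: 38.9
gripper_force: 60.4
clock: 7.8
tcp_pos: [564.1, 53.9, 161.0]
eef_rot: [[-0.955, 0.297, -0.002], [0.297, 0.955, -0.0], [0.002, -0.001, -1.0]]
contact_force: [1.3, 0.4, -0.2]
opening: 38.9
gripper_force: 60.4
clock: 8.22
tcp_pos: [564.8, 51.0, 161.9]
eef_rot: [[-0.956, 0.293, -0.001], [0.293, 0.956, -0.0], [0.001, -0.0, -1.0]]
contact_force: [-0.2, -0.1, -1.3]
opening: 39.0
gripper_force: 60.5
[564.77937321  50.9962925  161.94468008] [[-0.9562, 0.2927, -0.0007], [0.2927, 0.9562, -0.0002], [0.0006, -0.0004, -1.0]]
1542 [71.66874216 76.13911028 77.04519961]
tip [504.38409458  73.19290336  75.22912921] [14.43912449 14.54335013  5.01241508] [504.43894731  73.08032149  75.31841656]
```

View pics/w3.png

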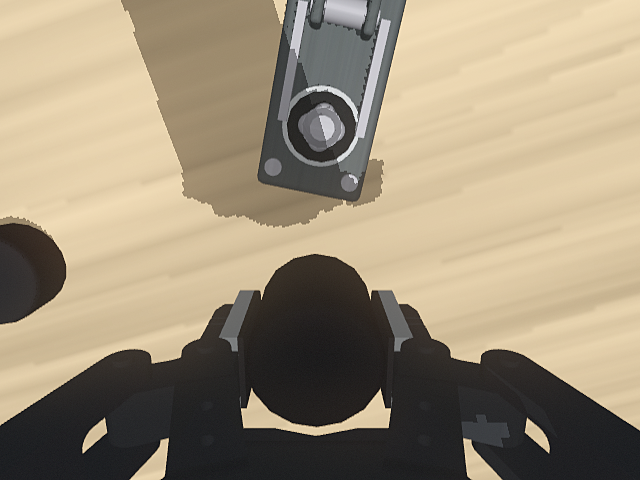

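The wrist view shows the spigot tip at (324,127) inside its collar, and the held cap at (316,340). I'll work out the gap between them in tool axes from this one picture.

Run:
```python
from h import *
import pickle
f=pickle.load(open("w3.pkl","rb")); z=f["range_z"].astype(float); K=np.array(f["mtx"]); u,v=np.meshgrid(np.arange(640),np.arange(480))
c=np.dstack([(u-K[0,2])/K[0,0]*z,(v-K[1,2])/K[1,1]*z,z]); T=np.array(f["tool_from_camera"]); p=c@T[:3,:3].T+T[:3,3]; p[z==0]=np.nan
print(K.round(1).tolist())
def circ(q):
    (x,y),r=cv2.minEnclosingCircle(q[:,:2].astype(np.float32)); return x.__round__(2) if 0 else (round(x,2),round(y,2),round(r,2),len(q))
w=(u>280)&(u<365)&(v>80)&(v<170); 
for h0,h1 in((73,79),(70,79),(42,48)):
    H=f['state']['tcp_pos'][2]-p[...,2]; m=w&(H>h0)&(H<h1); print("spigot",h0,circ(p[m]),p[m].mean(0).round(2),np.median(H[m]))
m=(abs(p[...,0])<30)&(abs(p[...,1])<23)&(p[...,2]<-19.5)&(p[...,2]>-24.5)&(u>240)&(u<392)&(v>250)&(v<430); q=p[m]
print("cap",circ(q),q.mean(0).round(2),q[:,:2].min(0),q[:,:2].max(0))
```

```text
[[429.7, 0.0, 315.5], [0.0, 429.7, 238.2], [0.0, 0.0, 1.0]]
spigot 73 (64.12, 3.49, 7.15, 668) [64.18  3.47 86.56] 75.47897349790416
spigot 70 (64.13, 3.53, 8.5, 889) [64.17  3.5  87.53] 75.09132375244167
spigot 42 (64.05, 3.55, 18.94, 2256) [ 64.53   3.46 116.21] 45.74605447758802
cap (0.07, 0.56, 23.35, 14083) [  3.06   0.63 -21.64] [-17.08424899 -20.39340206] [21.30736219 21.91572447]
```

```bash
python3 -m pendant '[[1,0.016,0.001,0,0,0,0],[1,0.032,0.002,0,0,0,0],[1,0.048,0.003,0,0,0,0],[1,0.058,0.003,0,0,0,0],[1,0.062,0.003,0,0,0,0]]'
python3 -m pendant '[[1,0,0,0.015,0,0,0],[1,0,0,0.03,0,0,0],[1,0,0,0.045,0,0,0],[1,0,0,0.05,0,0,0],[1,0,0,0.05,0,0,0]]'
python3 -m pendant '[[1,0,0,0,0,0,0],[1,0,0,0,0,0,0],[1,0,0,0,0,0,0],[1,0,0,0,0,0,0],[1,0,0,0,0,0,0]]'
```

```text
clock: 8.68
tcp_pos: [505.0, 72.8, 162.1]
eef_rot: [[-0.956, 0.292, -0.001], [0.292, 0.956, 0.0], [0.001, -0.0, -1.0]]
contact_force: [0.7, -0.5, -0.4]
opening: 39.0
gripper_force: 60.5
clock: 9.1
tcp_pos: [505.7, 72.7, 111.0]
eef_rot: [[-0.956, 0.292, -0.003], [0.292, 0.956, -0.0], [0.003, -0.001, -1.0]]
contact_force: [-0.1, -0.4, -0.1]
opening: 38.9
gripper_force: 60.5
clock: 9.52
tcp_pos: [507.1, 73.2, 113.0]
eef_rot: [[-0.957, 0.291, 0.001], [0.291, 0.957, -0.0], [-0.001, 0.0, -1.0]]
contact_force: [1.4, 0.6, 0.3]
opening: 38.8
gripper_force: 60.6
```

```bash
python3 -m pendant '[[1,0,-0.001,0.005,0,0,0],[1,0,-0.001,0.01,0,0,0],[1,0,-0.001,0.015,0,0,0],[1,0,-0.001,0.02,0,0,0],[1,0,-0.001,0.02,0,0,0]]'
python3 -m pendant '[[1,0,0,0.002,0,0,0],[1,0,0,0.004,0,0,0],[1,0,0,0.005,0,0,0],[1,0,0,0.005,0,0,0],[1,0,0,0.005,0,0,0]]'
python3 -c "
from h import *; s=arm.read_state(); print(s['tcp_pos'],s['contact_force'],s['torque'])"
```

```text
clock: 9.93
tcp_pos: [504.9, 72.2, 90.7]
eef_rot: [[-0.957, 0.291, -0.003], [0.291, 0.957, -0.0], [0.003, -0.001, -1.0]]
contact_force: [0.0, -0.4, -0.5]
opening: 39.0
gripper_force: 60.5
clock: 10.35
tcp_pos: [506.3, 72.2, 87.4]
eef_rot: [[-0.957, 0.291, 0.0], [0.291, 0.957, -0.0], [-0.0, 0.0, -1.0]]
contact_force: [0.1, -0.9, -0.1]
opening: 39.0
gripper_force: 60.6
[506.34181891  72.20032758  87.3721931 ] [ 0.1100901  -0.93633932 -0.12500639] [0.00732066 0.01052543 0.00053247]
```

The rib is over the stud with almost no side force, so I'll press on to the click.

```bash
python3 -m pendant '[[1,0,0,0.003,0,0,0],[1,0,0,0.005,0,0,0],[1,0,0,0.007,0,0,0],[1,0,0,0.009,0,0,0],[1,0,0,0.01,0,0,0]]'
python3 -m pendant '[[1,0,0,0.002,0,0,0],[1,0,0,0.004,0,0,0],[1,0,0,0.006,0,0,0],[1,0,0,0.007,0,0,0],[1,0,0,0.007,0,0,0]]'
python3 -m pendant '[[1,0,0,0.001,0,0,0],[1,0,0,0.002,0,0,0],[1,0,0,0.003,0,0,0],[1,0,0,0.003,0,0,0],[1,0,0,0.003,0,0,0]]'
```

```text
clock: 10.77
tcp_pos: [506.5, 72.1, 78.3]
eef_rot: [[-0.957, 0.291, 0.0], [0.291, 0.957, -0.0], [-0.001, -0.0, -1.0]]
contact_force: [-2.7, 0.2, 5.1]
opening: 39.0
gripper_force: 61.1
clock: 11.18
tcp_pos: [506.2, 72.2, 69.9]
eef_rot: [[-0.957, 0.291, -0.0], [0.291, 0.957, 0.0], [0.0, -0.0, -1.0]]
contact_force: [-0.3, 0.5, -0.1]
opening: 39.1
gripper_force: 61.2
clock: 11.6
tcp_pos: [506.4, 72.2, 67.7]
eef_rot: [[-0.957, 0.291, 0.0], [0.291, 0.957, -0.0], [-0.0, 0.0, -1.0]]
contact_force: [-1.7, -0.1, 4.2]
opening: 39.1
gripper_force: 61.6
```

```bash
python3 -m pendant '[[1,0,0,0.001,0,0,0],[1,0,0,0.002,0,0,0],[1,0,0,0.0025,0,0,0],[1,0,0,0.0025,0,0,0],[1,0,0,0.0025,0,0,0]]'
python3 - <<'E'
from h import *
f=grab("wrist"); q,t=capintool(f); print("top z tool",np.median(t[:,2]))
s=arm.read_state(); print(s['tcp_pos'],s['contact_force'])
E
```

```text
clock: 12.02
tcp_pos: [506.4, 72.2, 65.6]
eef_rot: [[-0.957, 0.291, 0.0], [0.291, 0.957, -0.0], [-0.0, 0.0, -1.0]]
contact_force: [-2.9, -0.1, 8.3]
opening: 38.6
gripper_force: 61.9
top z tool -21.752214783481563
[506.42392185  72.20872285  65.6473693 ] [-3.14949556 -0.65305629  7.96865984]
```

```bash
python3 -m pendant '[[1,0,0,0,0,0,0],[1,0,0,0,0,0,0],[1,0,0,0,0,0,0],[1,0,0,0,0,0,0],[1,0,0,0,0,0,0]]'
python3 - <<'E'
from h import *
for n in("scene","wrist"):
    P=pts(grab(n)); m=np.hypot(P[...,0]-(453.6-70*.877),P[...,1]-(99.7+70*.48))<6; print(n,m.sum(),np.percentile(P[m][:,2],[10,50,90]) if m.any() else "")
E
```

```text
clock: 12.48
tcp_pos: [506.5, 72.2, 65.7]
eef_rot: [[-0.957, 0.291, 0.0], [0.291, 0.957, -0.0], [-0.0, 0.0, -1.0]]
contact_force: [-3.1, 0.8, 8.1]
opening: 38.7
gripper_force: 61.9
scene 9 [38.68505553 44.49057705 46.52941982]
wrist 0
```

The lever end is at 44 mm, so it is shut. The push is steady at 8 N with no slip, so I'll hand in.

```bash
python3 -c "
from plant import arm; print(arm.finish_job())"
```

```text
the job is handed in; nothing more can be done
None
```

I handed the job in with the lever shut, the small black cap clicked onto the spigot, and the gripper still holding it down with about 8 N (collar squeezed about 4 mm); the hand-in returned no verdict.

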